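# Clear the sorting plate and present the bead tray

## Task

Using the scraper block, wipe the three metal offcuts off the steel sorting plate into its black gutter (do not touch the offcuts with the gripper or the tray), then stand the scraper aside on the bench, clear of the plate. Then pick up the small wooden tray by its upright metal grip and bring it, always level so that the loose silver bead stays in its shallow pocket, over the plate: finish while still holding it there, still and level, with the pocket over the middle of the plate and the tray's underside about 10 cm above it, so that I can take out the bead over a clean surface. Do not touch the bead, and leave the glue bottle, the white tin and the yellow block where they are.

Things in the scene. Friction and masses are not known exactly. Their poses are not given: they have to be found in the camera images.
- plate: fixed steel sorting plate, 140 (x) x 130 (y) x 20 mm high; origin under the centre of the steel slab, on the bench; z up. A black open gutter (part of it) runs along the whole -x edge: it spans x = -120 to -70 mm, its floor is 4 mm and its walls 18 mm above the bench, inside width 46 mm (x = -116 to -70) and inside length 122 mm along y
- plate_center (a point): centre of the steel plate's upper face, 20 mm above the bench; axes as the plate's
- scraper: loose scraper block, 150 g or so: base 24 (x) x 100 (y) x 28 mm high with a brass lower edge, and a light wooden grip standing up from its middle, 14 (x) x 40 (y) mm, from 28 to 72 mm above the underside. Origin: centre of the underside; z up, long side along y; front and back are alike
- scraper_grip (a point): middle of the scraper's wooden grip, 53 mm above its underside; grip it across x (14 mm)
- tray: loose dark wooden tray, about 150 g, 130 (x) x 64 (y) x 6 mm thick; origin at the centre of its underside. An aluminium grip stands up at x = +45 mm: 14 (x) x 34 (y) mm, from the base to 60 mm above the underside. At x = -30 mm is a round pocket: a brass rim, inner diameter 40 mm, outer 48 mm, only 3 mm high, on the tray's upper face
- tray_grip (a point): middle of the aluminium grip, 45 mm above the tray's underside; grip it across the tray's x (14 mm)
- tray_pocket (a point): centre of the round pocket, 15 mm above the tray's underside (where the bead's centre is when it lies in the middle)
- bead_center (a point): centre of the loose, free-rolling silver bead, diameter 18 mm, about 30 g; it lies in the pocket and can move up to 13 mm off the pocket's centre. A tilt or a jerk makes it roll, and it can jump the rim
- chip_0: loose brass offcut 16 x 11 x 8 mm, about 12 g, origin at the centre of its underside, lying on the plate
- chip_1: loose brass rod end, diameter 15 mm, 8 mm high, about 12 g, origin at the centre of its underside, standing on the plate
- chip_2: loose copper offcut 13 x 13 x 8 mm, about 12 g, origin at the centre of its underside, lying on the plate
- flex_sheath: obstacle: fixed rigid grey hose, about 60 mm thick, left of the plate (its origin is of no use). From the bench near world (0.41, 0.18) it goes straight up to z 0.37 (x 0.39 to 0.43, y 0.14 to 0.22), then leans over to (0.53, 0.07) at z 0.85. Keep the arm right of it, fold the arm in before swinging past, and carry things within 0.6 m of the base axis
- glue_bottle: bystander: small white glue bottle with a teal cap, 27 x 40 x 71 mm, origin at the centre of its underside
- powder_tin: bystander: flat round whitish tin, diameter 58 mm, 18 mm high, origin at the centre of its underside
- brass_block: bystander: yellow metal block 21 x 66 x 20 mm, origin at the centre of its underside
Not all that is in view belongs to the job. What is shaped like the scraper but green or pink is not meant.

How it is judged (in metres and radians):
On the way, in this order (a step that is already met when the one before it is completed fails the run):
1. all three offcuts lie in the gutter (x of chip_0 in the frame of plate between -0.118 and -0.072 m and y of chip_0 in the frame of plate between -0.065 and 0.065 m and z of each of chip_0, chip_1, chip_2 in the frame of plate below 0.018 m and x of chip_1 in the frame of plate between -0.118 and -0.072 m and y of chip_1 in the frame of plate between -0.065 and 0.065 m and x of chip_2 in the frame of plate between -0.118 and -0.072 m and y of chip_2 in the frame of plate between -0.065 and 0.065 m), for 0.2 s.
2. the scraper stands released on the bench, clear of the plate (height (world z) of scraper below 0.02 m and contact force between scraper and plate below 0.1 N and contact force between scraper and the fingers below 0.1 N), for 0.2 s.
3. the tray is lifted with the bead in its pocket (contact force between tray and the fingers above 1 N and distance between bead_center and tray_pocket below 0.02 m and height (world z) of tray above 0.04 m), for 0.2 s.
At the end, for the whole second after the job is handed in: Offcuts in the gutter; scraper upright on the bench, released, off the plate; tray held in the fingers, pocket within 30 mm of the plate centre (horizontally), underside 60 to 145 mm above the plate, level within 0.12 rad, still (0.02 m/s, 0.15 rad/s); bead within 20 mm of the pocket centre (all of step 1 and all of step 2 and contact force between tray and the fingers above 1 N and distance between bead_center and tray_pocket below 0.02 m and angle between scraper's own z axis and vertical below 0.2 rad and horizontal distance between tray_pocket and plate_center below 0.03 m and height (world z) of tray between 0.08 and 0.165 m and angle between tray's own z axis and vertical below 0.12 rad and linear speed of tray below 0.02 m/s and angular speed of tray below 0.15 rad/s and contact force between tray and plate below 0.1 N and contact force between tray and scraper below 0.1 N); the arm keeps its last pose, push and grip.
It fails at once if the tray is tipped by more than 0.35 rad (angle between tray's own z axis and vertical above 0.35 rad).
It fails at once if the bead leaves its pocket (distance between bead_center and tray_pocket above 0.022 m).
It fails at once if the gripper touches the bead (contact force between any of the arm, the fingers and bead above 0.3 N).
It fails at once if the gripper or the tray touches an offcut (contact force between any of the arm, the fingers, tray and chip_0 above 0.3 N or contact force between any of the arm, the fingers, tray and chip_1 above 0.3 N or contact force between any of the arm, the fingers, tray and chip_2 above 0.3 N).
It fails at once if the glue bottle, the tin or the yellow block is moved by more than 20 mm (distance of any of glue_bottle, powder_tin, brass_block from where it was at the start of the episode above 0.02 m).
It also fails if it takes over 70 s, if anything falls off the work surface, if the arm or the gripper's body presses on something with over 40 N, if the wrist force passes 120 N, or if a joint passes its speed limit or range.

## Robot

A 6-joint arm with a two-finger parallel gripper is mounted at the origin on a cart in front of the work surface, level with it; the furniture and walls round the work are solid. World frame = base frame: x ahead of the robot, y to its left, z up, the work surface at z = 0. Lengths are in mm, angles in degrees, forces in N, time in s.
With the tool pointing down it reaches from about 275 to 750 mm from the base axis. Payload 10.2 kg.
Tool frame: the origin (TCP) lies midway between the tips of the shut fingers; the grasp point (between the pads) lies 19 mm behind it (robot.grip_point_offset is the distance from the TCP to the grasp point, in mm); z points along the fingers, y is the line along which they close (so a half turn about z gives the same grasp; the last joint's range is limited). The gripper opens to 88 mm and grips with 3 to 60 N. Pads are 18 mm wide; open, the fingers measure 123 mm over their backs; the gripper's body (75 mm by 187 mm) begins 45 mm behind the grasp point.
Start: joints at [62.372, 17.928, 85.812, -0, 76.261, -12.8], TCP at [134.371, 507.519, 238.72] pointing down, gripper open.
Joint ranges: [-168.41, 168.41], [-55.51, 124.54], [10.69, 146.95], [-70.63, 250.63], [1, 178], [-165.06, 165.06]. Speed limits (degrees/s): [136.94, 136.94, 172.46, 180, 180, 180].

## Interface

Orientations are given as a 3x3 rotation matrix whose columns are the frame's x, y, z axes.
In Python, from bench import robot gives the robot as it stands.
- The arm moves only by the tool jog_arm, never from a script. Its argument "steps" is a list of rows, each a list of 7 numbers: the turn, a rotation vector about the tool's x, y, z in rad, then the shift along the tool's x, y, z in cm, then the finger opening in cm, from 0 to 8.81. A call has 1 to 20 rows; each row is the pose to reach, as a shift and turn from the pose commanded when the call began, along the tool's axes at that moment; what a row does not reach only later rows make up. A row lasts 1/12 s, in which the tool goes at most 41.7 mm and 7.16 degrees, less where a joint would pass 70% of its speed; a pose out of reach is approached as far as the arm can. A call with a gripper value outside its range is refused whole. The fingers move at their own pace and stop on an object; "squeeze" is the grip in N (left out, the last holds). Time passes only in rows, so rows that repeat a pose let the fingers close. It gives the time, the measured TCP pose, the force, the opening and the grip force at its end, in the units of the state.
- robot.observe(): the state, without advancing time (a new reading comes with each control period).
- robot.grab_frame(name): name is "scene" or "top"; returns a dict with "image" (420x560x3 uint8, red, green, blue), "K" (3x3 intrinsics, pixels), "k1" (the pictures are not rectified: a ray, as slopes to the right and down, at radius r is drawn at 1 + k1 r^2 times it, then the intrinsics apply), "extrinsics" (4x4, takes a point from world to camera coordinates). Camera axes: x right, y up, looking along -z (the intrinsics and any distortion apply to the point x, -y, -z); pixel columns grow to the right and rows downward; lengths in mm; the calibration is good to about 2 mm. A picture is of the moment at which its call begins. There is no depth.
- robot.job_done(): hands the job in; it is judged then, once.
The state is a dict: "time": time; "joint_pos": joint angles; "joint_vel": joint speeds; "joint_efforts": joint torques, N m; "tool_pos": TCP position; "tool_rot": TCP orientation; "wrist_force": force on the tool from outside, world axes, zero at the start; "moment": the same for the moment, N m; "gripper_width": finger opening in mm; "gripper_force": force on a finger pad.
Only numpy, scipy, OpenCV 4.12 (cv2) and the standard library are available. Lean on these libraries where they do the work, as an engineer would, in place of code of your own. Each camera call takes 0.05 s, during which the arm holds its last target. There are 200 camera calls.

## Working session

There is one attempt and no reset: what is moved stays moved. The work goes in short steps, Python scripts to look and compute and a tool call to move; the robot and the scene stay as the last step left them, time stands still between calls to the robot, and variables do not carry over. Pictures are saved under pics/ and viewed, at most 10 in all, crops included, and the job is handed in when it is done.

Besides the shell and the picture viewer there is one more tool, called after "Emit:" as a command line: name --pt "numbers of a row" for each row, then --argument value for the rest. jog_arm: Moves the arm, as the interface text tells. Its arguments: {"type":"object","properties":{"steps":{"type":"array","items":{"type":"array","items":{"type":"number"}}},"squeeze":{"type":"number"}},"required":["steps"]}

```bash
mkdir -p pics; ls
cat > h.py <<'E'
import numpy as np, cv2
from bench import robot
def grab(n,out=None):
    f=robot.grab_frame(n)
    if out: cv2.imwrite(out,f["image"][:,:,::-1])
    return f
def proj(f,P):
    P=np.atleast_2d(P).astype(float); E=np.array(f["extrinsics"]); c=P@E[:3,:3].T+E[:3,3]
    s=np.c_[c[:,0]/-c[:,2],-c[:,1]/-c[:,2]]; r2=(s**2).sum(1,keepdims=True); s=s*(1+f["k1"]*r2)
    K=np.array(f["K"]); return np.c_[K[0,0]*s[:,0]+K[0,2],K[1,1]*s[:,1]+K[1,2]]
def ray(f,uv):
    uv=np.atleast_2d(uv).astype(float); K=np.array(f["K"]); d=np.c_[(uv[:,0]-K[0,2])/K[0,0],(uv[:,1]-K[1,2])/K[1,1]]
    s=d.copy()
    for _ in range(30): s=d/(1+f["k1"]*(s**2).sum(1,keepdims=True))
    E=np.array(f["extrinsics"]); v=np.c_[s[:,0],-s[:,1],-np.ones(len(s))]@E[:3,:3]
    return -E[:3,:3].T@E[:3,3], v/np.linalg.norm(v,axis=1,keepdims=True)
def onz(f,uv,z):
    o,v=ray(f,uv); return o+v*((z-o[2])/v[:,2])[:,None]
def tri(f1,a,f2,b):
    o1,v1=ray(f1,a);o2,v2=ray(f2,b);out=[]
    for p,q in zip(v1,v2):
        t=np.linalg.lstsq(np.c_[p,-q],o2-o1,rcond=None)[0]; A=o1+p*t[0];B=o2+q*t[1]; out.append(np.r_[(A+B)/2,np.linalg.norm(A-B)])
    return np.array(out)
E
python3 - <<'E'
from h import *
import pickle
for n in("scene","top"):
    f=grab(n,f"pics/{n}0.png"); pickle.dump(f,open(n+"0.pkl","wb")); print(n,f["k1"],np.round(ray(f,[[280,210]])[0]),np.round(ray(f,[[280,210]])[1],2),f["K"][0][0])
s=robot.observe();print(s["tool_rot"],s["tool_pos"],robot.grip_point_offset)
E
```

```text
pics
scene -0.17216648976762822 [ 762. 1042.  757.] [[-0.12 -0.71 -0.69]] 514.7600350771442
top -0.04398238920670961 [ 347. -149.  994.] [[ 0.16 -0.   -0.99]] 424.2813801079013
[[-9.66698526e-01  2.55917387e-01 -5.01215398e-04]
 [ 2.55917784e-01  9.66697994e-01 -1.03723845e-03]
 [ 2.19076565e-04 -1.13096682e-03 -9.99999336e-01]] [134.27644319 507.30295462 238.21688471] 18.700000000000003
```

View pics/scene0.png

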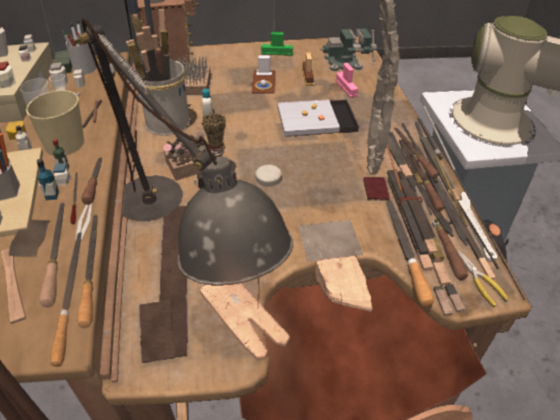

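View pics/top0.png

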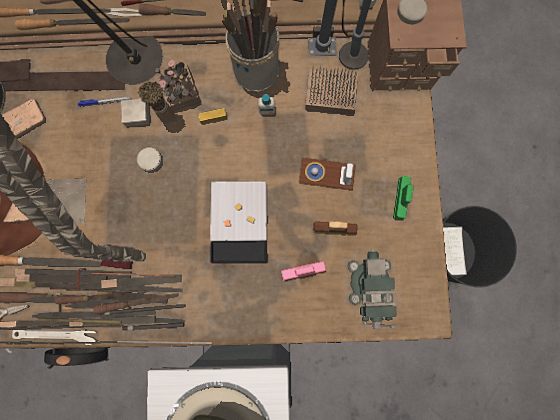

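The scene view shows the plate at (310,118), its gutter at (345,115), the brown scraper at (308,70) and the tray at (264,80). In the top view the plate is at (240,210) and the gutter at (240,250). The scraper is at (335,228) and the tray at (327,174). The chips are near (238,207), (250,219) and (227,223).

Run:
```python
import cv2
a=cv2.imread("pics/top0.png");b=cv2.imread("pics/scene0.png")
cv2.imwrite("pics/ctop.png",cv2.resize(a[150:270,200:360],None,fx=5,fy=5,interpolation=cv2.INTER_CUBIC))
cv2.imwrite("pics/cscene.png",cv2.resize(b[45:145,240:370],None,fx=6,fy=6,interpolation=cv2.INTER_CUBIC))
```

```text
(no output)
```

View pics/ctop.png

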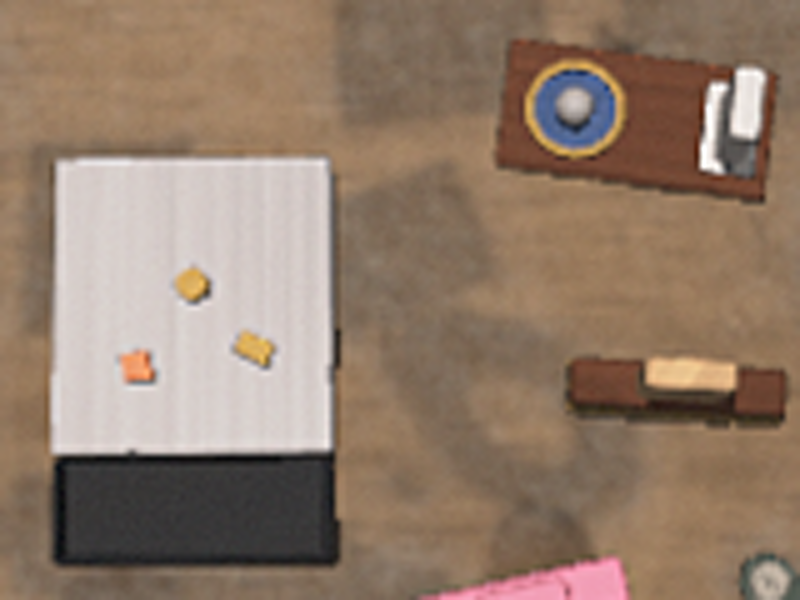

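View pics/cscene.png

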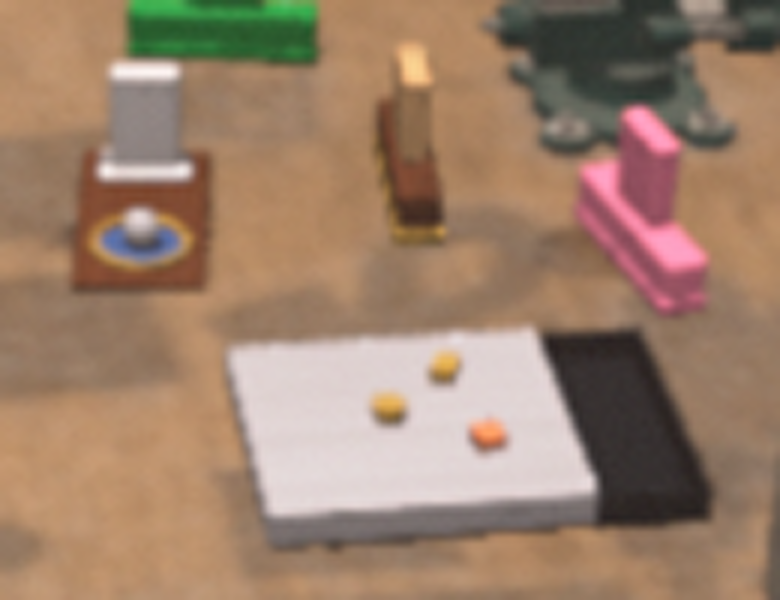

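Crop readings:
- **Top crop:** plate corners (54,158), (329,158), (332,453), (52,453); scraper grip top (691,374); tray grip top about (751,103); rim centre (575,108).
- **Scene crop:** plate corners (268,517), (230,348), (540,328), (597,490); scraper grip top (412,50); tray grip top (145,71); rim centre (142,240).

Run:
```python
from h import *
import pickle
t=pickle.load(open("top0.pkl","rb"));s=pickle.load(open("scene0.pkl","rb"))
T=lambda L:np.array([200,150])+(np.array(L,float)+.5)/5-.5
S=lambda L:np.array([240,45])+(np.array(L,float)+.5)/6-.5
np.set_printoptions(suppress=True,precision=1)
names="plateTL TR BR BL scrGripTop trayGripTop rim chipround chipbrass chipcu".split()
a=T([(54,158),(329,158),(332,453),(52,453),(691,374),(751,103),(575,108),(191,281),(254,345),(137,364)])
b=S([(268,517),(230,348),(540,328),(597,490),(412,50),(145,71),(142,240),(389,403),(445,362),(488,430)])
for n,r in zip(names,tri(t,a,s,b)): print(n,r)
pl=onz(t,T([(54,158),(329,158),(332,453),(52,453)]),20);print("plate z20",pl)
print("gutter z18",onz(t,T([(56,562),(337,562)]),18))
print("scr base top ends z28",onz(t,T([(572,368),(785,393)]),24), "corners", onz(t,T([(572,357),(785,371)]),28))
print("scr grip z72",onz(t,T([(646,356),(738,362),(735,391),(644,386),(691,374)]),72))
print("tray z6",onz(t,T([(513,40),(775,72),(763,200),(498,165)]),6), onz(t,T([(575,108)]),9))
print("tray grip z60",onz(t,T([(735,68),(767,70),(760,141),(729,137)]),60))
print("chips z28",onz(t,T([(191,281),(254,345),(137,364)]),28))
```

```text
plateTL [580.3  10.6  19.1   0.5]
TR [ 576.4 -119.1   19.6    1.1]
BR [ 436.6 -117.5   20.     2.5]
BL [440.9  11.2  20.3   0.1]
scrGripTop [ 463.7 -276.8   78.5    2.1]
trayGripTop [ 588.3 -312.5   57.8    0.6]
rim [ 600.3 -236.7    8.6    1.2]
chipround [517.8 -54.3  27.5   1.4]
chipbrass [487.2 -83.   27.6   1.2]
chipcu [479.8 -29.   27.1   1.2]
plate z20 [[ 580.3   10.4   20. ]
 [ 576.8 -119.3   20. ]
 [ 437.7 -117.9   20. ]
 [ 440.9   11.2   20. ]]
gutter z18 [[ 391.     9.8   18. ]
 [ 387.9 -119.1   18. ]]
scr base top ends z28 [[ 473.8 -229.4   24. ]
 [ 459.7 -327.    24. ]] corners [[ 478.4 -229.2   28. ]
 [ 469.3 -326.8   28. ]]
scr grip z72 [[ 472.  -258.1   72. ]
 [ 468.3 -298.3   72. ]
 [ 455.6 -296.3   72. ]
 [ 458.8 -256.6   72. ]
 [ 463.5 -277.4   72. ]]
tray z6 [[ 636.1 -208.6    6. ]
 [ 617.  -334.     6. ]
 [ 554.3 -324.9    6. ]
 [ 574.6 -199.4    6. ]] [[ 600.8 -236.9    9. ]]
tray grip z60 [[ 604.6 -305.8   60. ]
 [ 603.3 -320.3   60. ]
 [ 570.3 -315.3   60. ]
 [ 572.5 -301.4   60. ]]
chips z28 [[518.3 -54.5  28. ]
 [487.7 -83.2  28. ]
 [480.2 -29.3  28. ]]
```

```bash
cat >> h.py <<'E'
from scipy.spatial.transform import Rotation as Ro
def rows(wps,start=None):
    """wps: (x,y,z,yaw_deg of tool y axis,opening cm,nrows) with tool straight down -> prints jog rows"""
    s=robot.observe(); p0=np.array(s["tool_pos"]); R0=np.array(s["tool_rot"])
    print("t",round(s["time"],2),"pos",np.round(p0,1),"yaw",round(np.degrees(np.arctan2(R0[1,1],R0[0,1])),2),"F",np.round(s["wrist_force"],1),"w",round(s["gripper_width"],1),round(s["gripper_force"],1),"J",np.round(s["joint_pos"]))
    q=np.r_[p0,np.degrees(np.arctan2(R0[1,1],R0[0,1]))]; out=[]
    for w in wps:
        for k in range(1,w[5]+1):
            c=q+(np.array(w[:4])-q)*k/w[5]; a=np.radians(c[3]); y=np.array([np.cos(a),np.sin(a),0]); z=np.array([0,0,-1.]); R=np.c_[np.cross(y,z),y,z]
            d=R0.T@(c[:3]-p0)/10; r=Ro.from_matrix(R0.T@R).as_rotvec()
            out.append([*[round(float(v),3) for v in r],*[round(float(v),2) for v in d],w[4]])
        q=np.array(w[:4],float)
    for o in out: print(o)
def arc(r,a0,a1,z,y0,y1,op,n,r1=None):
    r1=r if r1 is None else r1
    return [( (r+(r1-r)*k/n)*np.cos(np.radians(a0+(a1-a0)*k/n)),(r+(r1-r)*k/n)*np.sin(np.radians(a0+(a1-a0)*k/n)),z,y0+(y1-y0)*k/n,op,1) for k in range(1,n+1)]
E
python3 -c "
from h import *
rows([(75,285,260,-65,6,20)])"
```

```text
t 0.1 pos [134.3 507.3 238.2] yaw 75.17 F [ 0.9 -0.8 -0.5] w 88.5 0.0 J [ 62.  18.  86.  -0.  76. -13.]
[-0.001, -0.0, 0.122, 0.0, -1.15, -0.11, 6]
[-0.001, -0.0, 0.245, 0.0, -2.3, -0.22, 6]
[-0.001, -0.0, 0.367, 0.01, -3.45, -0.32, 6]
[-0.001, 0.0, 0.489, 0.01, -4.6, -0.43, 6]
[-0.001, 0.0, 0.612, 0.01, -5.75, -0.54, 6]
[-0.001, 0.0, 0.734, 0.01, -6.9, -0.65, 6]
[-0.001, 0.0, 0.856, 0.01, -8.05, -0.75, 6]
[-0.001, 0.0, 0.979, 0.02, -9.2, -0.86, 6]
[-0.001, 0.0, 1.101, 0.02, -10.35, -0.97, 6]
[-0.001, 0.001, 1.223, 0.02, -11.5, -1.08, 6]
[-0.001, 0.001, 1.346, 0.02, -12.66, -1.18, 6]
[-0.001, 0.001, 1.468, 0.02, -13.81, -1.29, 6]
[-0.001, 0.001, 1.59, 0.03, -14.96, -1.4, 6]
[-0.001, 0.001, 1.713, 0.03, -16.11, -1.51, 6]
[-0.001, 0.001, 1.835, 0.03, -17.26, -1.61, 6]
[-0.001, 0.001, 1.957, 0.03, -18.41, -1.72, 6]
[-0.001, 0.001, 2.079, 0.04, -19.56, -1.83, 6]
[-0.001, 0.001, 2.202, 0.04, -20.71, -1.94, 6]
[-0.001, 0.001, 2.324, 0.04, -21.86, -2.04, 6]
[-0.001, 0.001, 2.446, 0.04, -23.01, -2.15, 6]
```

Emit:
jog_arm --pt "0 0 0.12 0 -1.2 -0.1 6" --pt "0 0 0.24 0 -2.3 -0.2 6" --pt "0 0 0.37 0 -3.5 -0.3 6" --pt "0 0 0.49 0 -4.6 -0.4 6" --pt "0 0 0.61 0 -5.8 -0.5 6" --pt "0 0 0.73 0 -6.9 -0.7 6" --pt "0 0 0.86 0 -8.1 -0.8 6" --pt "0 0 0.98 0 -9.2 -0.9 6" --pt "0 0 1.1 0 -10.4 -1 6" --pt "0 0 1.22 0 -11.5 -1.1 6" --pt "0 0 1.35 0 -12.7 -1.2 6" --pt "0 0 1.47 0 -13.8 -1.3 6" --pt "0 0 1.59 0 -15 -1.4 6" --pt "0 0 1.71 0 -16.1 -1.5 6" --pt "0 0 1.83 0 -17.3 -1.6 6" --pt "0 0 1.96 0 -18.4 -1.7 6" --pt "0 0 2.08 0 -19.6 -1.8 6" --pt "0 0 2.2 0 -20.7 -1.9 6" --pt "0 0 2.32 0 -21.9 -2 6" --pt "0 0 2.44 0 -23 -2.1 6"

```text
time: 1.77
tool_pos: [75.2, 284.5, 259.6]
tool_rot: [[0.906, 0.423, -0.0], [0.423, -0.906, -0.0], [-0.0, 0.0, -1.0]]
wrist_force: [-0.3, -0.7, -0.2]
gripper_width: 59.9
gripper_force: 0.0
```

```bash
python3 -c "
from h import *
rows(arc(295,75,-25,260,-65,-65,6,20))"
```

```text
t 1.77 pos [ 75.2 284.5 259.6] yaw -64.96 F [-0.3 -0.7 -0.2] w 59.9 0.0 J [ 52. -15. 116.  -0.  78. 117.]
[0.0, 0.0, 0.001, 2.02, 1.75, -0.05, 6]
[0.0, 0.0, 0.001, 3.76, 3.64, -0.05, 6]
[0.0, 0.0, 0.001, 5.32, 5.69, -0.05, 6]
[0.0, 0.0, 0.001, 6.71, 7.86, -0.05, 6]
[0.0, 0.0, 0.001, 7.89, 10.14, -0.05, 6]
[0.0, 0.0, 0.001, 8.88, 12.52, -0.05, 6]
[0.0, 0.0, 0.001, 9.65, 14.98, -0.05, 6]
[0.0, 0.0, 0.001, 10.2, 17.49, -0.05, 6]
[0.0, 0.0, 0.001, 10.54, 20.04, -0.04, 6]
[0.0, 0.0, 0.001, 10.65, 22.61, -0.04, 6]
[0.0, 0.0, 0.001, 10.54, 25.18, -0.04, 6]
[0.0, 0.0, 0.001, 10.2, 27.73, -0.04, 6]
[0.0, 0.0, 0.001, 9.64, 30.25, -0.04, 6]
[0.0, 0.0, 0.001, 8.86, 32.7, -0.04, 6]
[0.0, 0.0, 0.001, 7.88, 35.08, -0.04, 6]
[0.0, 0.0, 0.001, 6.69, 37.36, -0.04, 6]
[0.0, 0.0, 0.001, 5.3, 39.53, -0.04, 6]
[0.0, 0.0, 0.001, 3.74, 41.57, -0.04, 6]
[0.0, 0.0, 0.001, 2.0, 43.47, -0.04, 6]
[0.0, 0.0, 0.001, 0.1, 45.2, -0.03, 6]
```

Emit:
jog_arm --pt "0 0 0 2 1.8 0 6" --pt "0 0 0 3.8 3.6 0 6" --pt "0 0 0 5.3 5.7 0 6" --pt "0 0 0 6.7 7.9 0 6" --pt "0 0 0 7.9 10.1 0 6" --pt "0 0 0 8.9 12.5 0 6" --pt "0 0 0 9.6 15 0 6" --pt "0 0 0 10.2 17.5 0 6" --pt "0 0 0 10.5 20 0 6" --pt "0 0 0 10.6 22.6 0 6" --pt "0 0 0 10.5 25.2 0 6" --pt "0 0 0 10.2 27.7 0 6" --pt "0 0 0 9.6 30.2 0 6" --pt "0 0 0 8.9 32.7 0 6" --pt "0 0 0 7.9 35.1 0 6" --pt "0 0 0 6.7 37.4 0 6" --pt "0 0 0 5.3 39.5 0 6" --pt "0 0 0 3.7 41.6 0 6" --pt "0 0 0 2 43.5 0 6" --pt "0 0 0 0.1 45.2 0 6"

```text
time: 3.43
tool_pos: [269.5, -124.0, 259.6]
tool_rot: [[0.904, 0.428, -0.0], [0.428, -0.904, 0.0], [-0.0, -0.0, -1.0]]
wrist_force: [-1.1, 1.1, -0.6]
gripper_width: 59.8
gripper_force: 0.0
```

```bash
python3 -c "
from h import *
rows([(463.5,-277,150,-5.2,5,14)])"
```

```text
t 3.43 pos [ 269.5 -124.   259.6] yaw -64.64 F [-1.1  1.1 -0.6] w 59.8 0.0 J [-48. -14. 116.   0.  78.  17.]
[-0.0, 0.0, -0.074, 0.78, 1.58, 0.78, 5]
[-0.0, 0.0, -0.148, 1.57, 3.16, 1.57, 5]
[-0.0, 0.0, -0.222, 2.35, 4.74, 2.35, 5]
[-0.0, 0.0, -0.296, 3.13, 6.33, 3.13, 5]
[-0.0, -0.0, -0.37, 3.92, 7.91, 3.91, 5]
[-0.0, -0.0, -0.445, 4.7, 9.49, 4.7, 5]
[-0.0, -0.0, -0.519, 5.49, 11.07, 5.48, 5]
[-0.0, -0.0, -0.593, 6.27, 12.65, 6.26, 5]
[-0.0, -0.0, -0.667, 7.05, 14.23, 7.04, 5]
[-0.0, -0.0, -0.741, 7.84, 15.81, 7.83, 5]
[-0.0, -0.0, -0.815, 8.62, 17.4, 8.61, 5]
[-0.0, -0.0, -0.889, 9.4, 18.98, 9.39, 5]
[-0.0, -0.0, -0.963, 10.19, 20.56, 10.17, 5]
[-0.0, -0.0, -1.037, 10.97, 22.14, 10.96, 5]
```

Emit:
jog_arm --pt "0 0 -0.07 0.8 1.6 0.8 5" --pt "0 0 -0.15 1.6 3.2 1.6 5" --pt "0 0 -0.22 2.4 4.7 2.4 5" --pt "0 0 -0.3 3.1 6.3 3.1 5" --pt "0 0 -0.37 3.9 7.9 3.9 5" --pt "0 0 -0.44 4.7 9.5 4.7 5" --pt "0 0 -0.52 5.5 11.1 5.5 5" --pt "0 0 -0.59 6.3 12.7 6.3 5" --pt "0 0 -0.67 7.1 14.2 7 5" --pt "0 0 -0.74 7.8 15.8 7.8 5" --pt "0 0 -0.81 8.6 17.4 8.6 5" --pt "0 0 -0.89 9.4 19 9.4 5" --pt "0 0 -0.96 10.2 20.6 10.2 5" --pt "0 0 -1.04 11 22.1 11 5" --pt "0 0 -1.04 11 22.1 11 5"

```text
time: 4.68
tool_pos: [464.9, -276.1, 147.8]
tool_rot: [[0.085, 0.996, -0.002], [0.996, -0.085, 0.001], [0.001, -0.002, -1.0]]
wrist_force: [0.3, 0.1, -0.3]
gripper_width: 49.8
gripper_force: 0.0
```

```bash
python3 -c "
from h import *
grab('scene','pics/s1.png');im=cv2.imread('pics/s1.png');t=grab('top');
cv2.imwrite('pics/s1c.png',np.hstack([cv2.resize(im[10:130,240:370],(520,480),interpolation=2),cv2.resize(t['image'][150:270,300:370,::-1],(280,480),interpolation=2)]))
rows([(463.5,-277,36,-5.2,5,8)])"
```

```text
t 4.78 pos [ 463.8 -275.   149.2] yaw -5.16 F [-0.6  0.1  0.4] w 50.3 0.0 J [-43.  25.  90.   0.  65. -38.]
[-0.001, -0.001, 0.0, -0.03, 0.0, 1.42, 5]
[-0.001, -0.001, 0.0, -0.05, 0.0, 2.83, 5]
[-0.001, -0.001, 0.0, -0.08, 0.0, 4.25, 5]
[-0.001, -0.001, 0.0, -0.11, 0.0, 5.66, 5]
[-0.001, -0.001, 0.0, -0.13, 0.0, 7.08, 5]
[-0.001, -0.001, 0.001, -0.16, 0.0, 8.49, 5]
[-0.001, -0.001, 0.001, -0.19, 0.0, 9.91, 5]
[-0.001, -0.001, 0.001, -0.22, 0.0, 11.32, 5]
```

View pics/s1c.png

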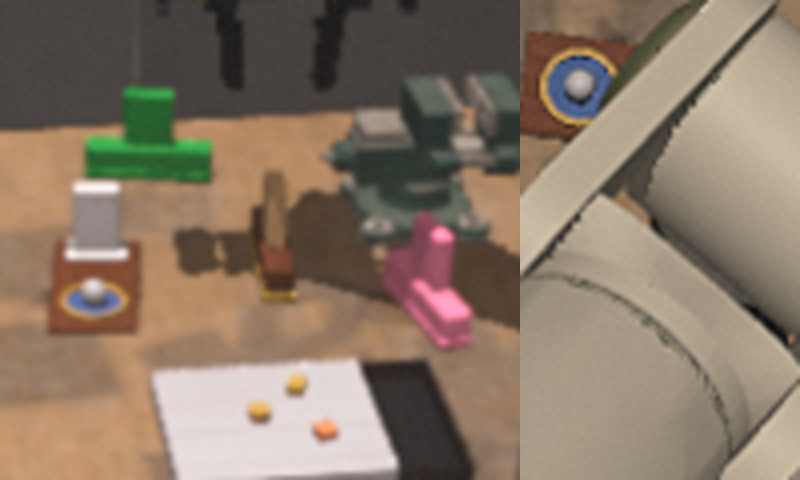

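The picture shows the open fingers, tips at (231,80) and (327,80), straddling the scraper grip at (275,180). Next I lower and close.

Emit:
jog_arm --pt "0 0 0 0 0 1.6 5" --pt "0 0 0 0 0 3.2 5" --pt "0 0 0 -0.1 0 4.8 5" --pt "0 0 0 -0.1 0 6.4 5" --pt "0 0 0 -0.1 0 8 5" --pt "0 0 0 -0.2 0 9.4 5" --pt "0 0 0 -0.2 0 10.5 5" --pt "0 0 0 -0.2 0 11.2 5" --pt "0 0 0 -0.2 0 11.3 5" --pt "0 0 0 -0.2 0 11.3 3" --pt "0 0 0 -0.2 0 11.3 2" --pt "0 0 0 -0.2 0 11.3 1" --pt "0 0 0 -0.2 0 11.3 0.5" --pt "0 0 0 -0.2 0 11.3 0.5" --pt "0 0 0 -0.2 0 11.3 0.5" --pt "0 0 0 -0.2 0 11.3 0.5" --squeeze 35

```text
time: 6.12
tool_pos: [464.0, -277.3, 36.8]
tool_rot: [[0.088, 0.996, 0.0], [0.996, -0.088, -0.0], [-0.0, 0.0, -1.0]]
wrist_force: [-0.1, 1.1, 0.5]
gripper_width: 13.7
gripper_force: 34.9
```

```bash
python3 -c "
from h import *
rows([(463.5,-277,110,-5.2,.5,5),(556,-54,110,-1.2,.5,12),(556,-54,75,-1.2,.5,3)])"
```

```text
t 6.12 pos [ 464.  -277.3   36.8] yaw -5.04 F [-0.1  1.1  0.5] w 13.7 34.9 J [-43.  34.  95.  -0.  51. -38.]
[0.0, 0.0, 0.001, 0.01, -0.01, -1.46, 0.5]
[0.0, 0.0, 0.001, 0.01, -0.02, -2.93, 0.5]
[0.0, 0.0, 0.002, 0.02, -0.03, -4.39, 0.5]
[0.0, 0.0, 0.002, 0.02, -0.04, -5.85, 0.5]
[0.0, 0.0, 0.003, 0.03, -0.05, -7.32, 0.5]
[0.0, 0.0, -0.003, 1.95, 0.55, -7.32, 0.5]
[0.0, 0.0, -0.009, 3.87, 1.16, -7.32, 0.5]
[0.0, 0.0, -0.015, 5.79, 1.76, -7.32, 0.5]
[0.0, 0.0, -0.021, 7.7, 2.37, -7.32, 0.5]
[0.0, 0.0, -0.026, 9.62, 2.97, -7.32, 0.5]
[0.0, 0.0, -0.032, 11.54, 3.58, -7.32, 0.5]
[0.0, 0.0, -0.038, 13.46, 4.18, -7.32, 0.5]
[0.0, 0.0, -0.044, 15.38, 4.78, -7.32, 0.5]
[0.0, 0.0, -0.05, 17.3, 5.39, -7.32, 0.5]
[0.0, 0.0, -0.055, 19.22, 5.99, -7.32, 0.5]
[0.0, 0.0, -0.061, 21.14, 6.6, -7.32, 0.5]
[0.0, 0.0, -0.067, 23.06, 7.2, -7.32, 0.5]
[0.0, 0.0, -0.067, 23.06, 7.2, -6.15, 0.5]
[0.0, 0.0, -0.067, 23.06, 7.2, -4.98, 0.5]
[0.0, 0.0, -0.067, 23.06, 7.2, -3.82, 0.5]
```

Emit:
jog_arm --pt "0 0 0 0 0 -1.5 0.5" --pt "0 0 0 0 0 -3 0.5" --pt "0 0 0 0 0 -4.5 0.5" --pt "0 0 0 0 0 -6 0.5" --pt "0 0 0 0 0 -7.3 0.5" --pt "0 0 0 1.9 0.6 -7.3 0.5" --pt "0 0 -0.01 3.9 1.2 -7.3 0.5" --pt "0 0 -0.015 5.8 1.8 -7.3 0.5" --pt "0 0 -0.02 7.7 2.4 -7.3 0.5" --pt "0 0 -0.026 9.6 3 -7.3 0.5" --pt "0 0 -0.03 11.5 3.6 -7.3 0.5" --pt "0 0 -0.04 13.5 4.2 -7.3 0.5" --pt "0 0 -0.045 15.4 4.8 -7.3 0.5" --pt "0 0 -0.05 17.3 5.4 -7.3 0.5" --pt "0 0 -0.055 19.2 6 -7.3 0.5" --pt "0 0 -0.06 21.1 6.6 -7.3 0.5" --pt "0 0 -0.067 23 7.2 -7.3 0.5" --pt "0 0 -0.067 23.05 7.2 -7.3 0.5" --pt "0 0 -0.067 23.05 7.2 -7.3 0.5"

```text
time: 7.7
tool_pos: [555.8, -53.5, 109.4]
tool_rot: [[0.019, 1.0, -0.001], [1.0, -0.019, 0.0], [0.0, -0.001, -1.0]]
wrist_force: [0.9, 0.7, -2.3]
gripper_width: 13.5
gripper_force: 34.9
```

```bash
python3 -c "
from h import *
grab('scene','pics/s2.png');im=cv2.imread('pics/s2.png');
cv2.imwrite('pics/s2c.png',cv2.resize(im[0:150,240:420],(720,600),interpolation=2))
rows([(556,-54,58,-1.2,.5,6)])"
```

```text
t 7.75 pos [555.7 -54.3 109.5] yaw -1.18 F [-0.9 -1.3 -1.4] w 13.5 34.9 J [-18.  30.  89.  -0.  61. -16.]
[-0.001, 0.0, 0.0, 0.0, 0.01, 0.86, 0.5]
[-0.001, 0.0, 0.0, 0.01, 0.01, 1.72, 0.5]
[-0.001, 0.0, 0.0, 0.01, 0.02, 2.57, 0.5]
[-0.001, 0.0, 0.0, 0.02, 0.02, 3.43, 0.5]
[-0.001, 0.0, 0.0, 0.02, 0.03, 4.29, 0.5]
[-0.001, 0.0, 0.0, 0.03, 0.03, 5.15, 0.5]
```

View pics/s2c.png

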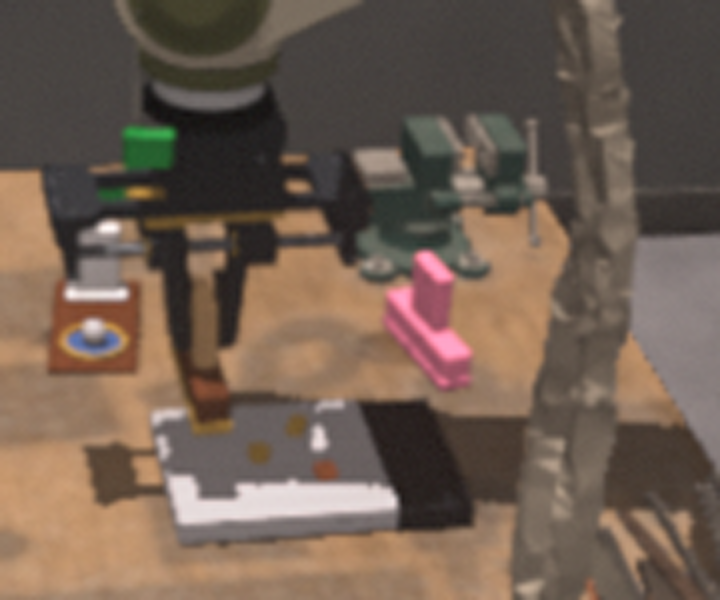

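The scraper hangs upright over the far end of the plate (about (210,400) in the crop), clear of the chips. Lowering it now.

Emit:
jog_arm --pt "0 0 0 0 0 1 0.5" --pt "0 0 0 0 0 2 0.5" --pt "0 0 0 0 0 3 0.5" --pt "0 0 0 0 0 4 0.5" --pt "0 0 0 0 0 4.6 0.5" --pt "0 0 0 0 0 5 0.5" --pt "0 0 0 0 0 5.2 0.5" --pt "0 0 0 0 0 5.2 0.5" --pt "0 0 0 0 0 5.2 0.5"

```text
time: 8.5
tool_pos: [556.2, -54.1, 58.0]
tool_rot: [[0.021, 1.0, 0.001], [1.0, -0.021, -0.0], [-0.0, 0.001, -1.0]]
wrist_force: [0.4, 0.5, -2.2]
gripper_width: 14.0
gripper_force: 34.9
```

```bash
python3 -c "
from h import *
rows([(436,-54,57.3,-1.2,.5,18)])"
```

```text
t 8.5 pos [556.2 -54.1  58. ] yaw -1.2 F [ 0.4  0.5 -2.2] w 14.0 34.9 J [-18.  34.  91.  -0.  55. -16.]
[0.001, 0.0, -0.0, -0.01, -0.67, 0.0, 0.5]
[0.001, 0.0, -0.0, -0.03, -1.33, 0.01, 0.5]
[0.001, 0.0, -0.0, -0.04, -2.0, 0.01, 0.5]
[0.001, 0.0, -0.0, -0.05, -2.67, 0.01, 0.5]
[0.001, 0.0, -0.0, -0.07, -3.34, 0.02, 0.5]
[0.001, 0.0, -0.0, -0.08, -4.0, 0.02, 0.5]
[0.001, 0.0, -0.0, -0.09, -4.67, 0.02, 0.5]
[0.001, 0.0, -0.0, -0.11, -5.34, 0.03, 0.5]
[0.001, 0.0, -0.0, -0.12, -6.01, 0.03, 0.5]
[0.001, 0.0, -0.0, -0.13, -6.67, 0.03, 0.5]
[0.001, 0.0, -0.0, -0.15, -7.34, 0.04, 0.5]
[0.001, 0.0, -0.0, -0.16, -8.01, 0.04, 0.5]
[0.001, 0.0, -0.0, -0.17, -8.68, 0.04, 0.5]
[0.001, 0.0, -0.0, -0.19, -9.34, 0.05, 0.5]
[0.001, 0.0, -0.0, -0.2, -10.01, 0.05, 0.5]
[0.001, 0.0, -0.0, -0.21, -10.68, 0.05, 0.5]
[0.001, 0.0, -0.0, -0.23, -11.35, 0.06, 0.5]
[0.001, 0.0, -0.0, -0.24, -12.01, 0.06, 0.5]
```

Emit:
jog_arm --pt "0 0 0 0 -0.4 0.05 0.5" --pt "0 0 0 0 -1 0.05 0.5" --pt "0 0 0 0 -1.7 0.05 0.5" --pt "0 0 0 0 -2.4 0.05 0.5" --pt "0 0 0 0 -3.1 0.05 0.5" --pt "0 0 0 -0.1 -3.8 0.05 0.5" --pt "0 0 0 -0.1 -4.5 0.05 0.5" --pt "0 0 0 -0.1 -5.2 0.05 0.5" --pt "0 0 0 -0.1 -5.9 0.05 0.5" --pt "0 0 0 -0.1 -6.6 0.05 0.5" --pt "0 0 0 -0.1 -7.3 0.05 0.5" --pt "0 0 0 -0.1 -8 0.05 0.5" --pt "0 0 0 -0.2 -8.6 0.05 0.5" --pt "0 0 0 -0.2 -9.2 0.05 0.5" --pt "0 0 0 -0.2 -9.8 0.05 0.5" --pt "0 0 0 -0.2 -10.4 0.05 0.5" --pt "0 0 0 -0.2 -11 0.05 0.5" --pt "0 0 0 -0.2 -11.6 0.05 0.5" --pt "0 0 0 -0.2 -12.1 0.05 0.5" --pt "0 0 0 -0.2 -12.1 0.05 0.5"

```text
time: 10.17
tool_pos: [434.0, -53.4, 57.2]
tool_rot: [[0.021, 1.0, -0.001], [1.0, -0.021, 0.0], [0.0, -0.001, -1.0]]
wrist_force: [-0.2, 0.5, -1.4]
gripper_width: 14.0
gripper_force: 34.9
```

```bash
python3 -c "
from h import *
grab('scene','pics/s3.png');im=cv2.imread('pics/s3.png');
cv2.imwrite('pics/s3c.png',cv2.resize(im[75:145,270:370],(800,560),interpolation=2))
rows([(480,-54,57.3,-1.2,.5,6)])"
```

```text
t 10.22 pos [434.6 -53.5  57.3] yaw -1.22 F [-0.3  0.1 -0.8] w 13.6 34.9 J [-22.  22. 112.  -0.  46. -21.]
[-0.0, -0.0, -0.0, 0.01, 0.76, -0.0, 0.5]
[-0.0, -0.0, -0.0, 0.02, 1.51, -0.0, 0.5]
[-0.0, -0.0, -0.0, 0.02, 2.27, -0.0, 0.5]
[-0.0, -0.0, -0.0, 0.03, 3.02, -0.0, 0.5]
[-0.0, -0.0, -0.0, 0.04, 3.78, -0.0, 0.5]
[-0.0, -0.0, -0.0, 0.05, 4.54, -0.0, 0.5]
```

View pics/s3c.png

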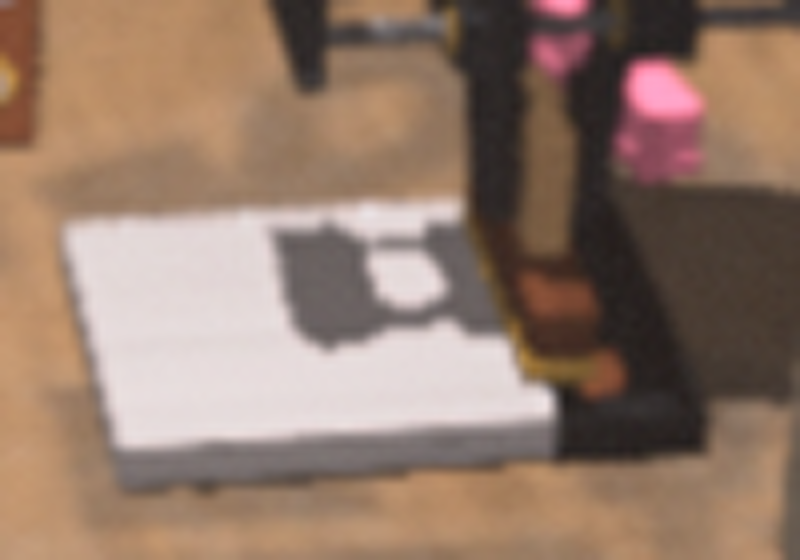

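The plate is clear. The copper chip is visible in the gutter at crop (605,370) and the scraper hides the other two. I'll lift, carry the scraper to its old spot and detect the chips by colour.

```bash
python3 -c "
from h import *
rows([(435,-54,120,-1.2,.5,4),(464,-277.3,120,-5.1,.5,13)])"
```

```text
t 10.22 pos [434.6 -53.5  57.3] yaw -1.22 F [-0.3  0.1 -0.8] w 13.6 34.9 J [-22.  22. 112.  -0.  46. -21.]
[-0.0, -0.0, -0.0, -0.01, 0.01, -1.57, 0.5]
[-0.0, -0.0, -0.0, -0.02, 0.02, -3.14, 0.5]
[-0.0, -0.0, -0.0, -0.04, 0.03, -4.7, 0.5]
[-0.0, -0.0, -0.0, -0.05, 0.04, -6.27, 0.5]
[-0.0, -0.0, 0.005, -1.76, 0.3, -6.27, 0.5]
[-0.0, -0.0, 0.01, -3.47, 0.56, -6.27, 0.5]
[-0.0, -0.0, 0.015, -5.19, 0.82, -6.27, 0.5]
[-0.0, -0.0, 0.021, -6.9, 1.07, -6.27, 0.5]
[-0.0, -0.0, 0.026, -8.61, 1.33, -6.27, 0.5]
[-0.0, -0.0, 0.031, -10.32, 1.59, -6.27, 0.5]
[-0.0, -0.0, 0.036, -12.04, 1.85, -6.27, 0.5]
[-0.0, -0.0, 0.042, -13.75, 2.11, -6.27, 0.5]
[-0.0, -0.0, 0.047, -15.46, 2.37, -6.27, 0.5]
[-0.0, -0.0, 0.052, -17.17, 2.63, -6.27, 0.5]
[-0.0, -0.0, 0.057, -18.89, 2.89, -6.27, 0.5]
[-0.0, -0.0, 0.063, -20.6, 3.15, -6.27, 0.5]
[-0.0, -0.0, 0.068, -22.31, 3.41, -6.27, 0.5]
```

Emit:
jog_arm --pt "0 0 0 0 0 -1.2 0.5" --pt "0 0 0 0 0 -2.8 0.5" --pt "0 0 0 0 0 -4.6 0.5" --pt "0 0 0 0 0 -6.3 0.5" --pt "0 0 0.005 -1.7 0.3 -6.5 0.5" --pt "0 0 0.01 -3.5 0.6 -6.5 0.5" --pt "0 0 0.015 -5.2 0.8 -6.5 0.5" --pt "0 0 0.02 -6.9 1.1 -6.5 0.5" --pt "0 0 0.026 -8.6 1.3 -6.5 0.5" --pt "0 0 0.03 -10.3 1.6 -6.5 0.5" --pt "0 0 0.036 -12 1.8 -6.5 0.5" --pt "0 0 0.04 -13.7 2.1 -6.5 0.5" --pt "0 0 0.047 -15.5 2.4 -6.5 0.5" --pt "0 0 0.05 -17.2 2.6 -6.5 0.5" --pt "0 0 0.057 -18.9 2.9 -6.5 0.5" --pt "0 0 0.063 -20.6 3.1 -6.5 0.5" --pt "0 0 0.068 -22.3 3.4 -6.5 0.5" --pt "0 0 0.068 -22.3 3.4 -6.5 0.5" --pt "0 0 0.068 -22.3 3.4 -6.5 0.5"

```text
time: 11.8
tool_pos: [464.2, -277.3, 121.9]
tool_rot: [[0.09, 0.996, -0.0], [0.996, -0.09, 0.0], [0.0, -0.0, -1.0]]
wrist_force: [-0.3, 0.4, -1.6]
gripper_width: 13.8
gripper_force: 34.9
```

```bash
python3 -c "
from h import *
t=grab('top','pics/t4.png');s=grab('scene','pics/s4.png');
a=cv2.resize(t['image'][180:270,205:275,::-1],(420,540),interpolation=2);b=cv2.resize(s['image'][90:140,305:360,::-1],(380,345),interpolation=2)
o=np.zeros((540,800,3),np.uint8);o[:,:420]=a;o[:345,420:]=b;cv2.imwrite('pics/c4.png',o)
rows([(464,-277.3,37,-5.1,.5,10)])"
```

```text
t 11.9 pos [ 464.2 -276.4  122. ] yaw -5.07 F [ 0.   0.7 -1.3] w 13.8 34.9 J [-43.  27.  92.   0.  62. -38.]
[-0.0, -0.001, 0.0, -0.01, -0.0, 0.85, 0.5]
[-0.0, -0.001, 0.0, -0.02, -0.0, 1.7, 0.5]
[-0.0, -0.001, 0.0, -0.03, -0.0, 2.55, 0.5]
[-0.0, -0.001, 0.0, -0.04, -0.0, 3.4, 0.5]
[-0.0, -0.001, 0.0, -0.05, -0.0, 4.25, 0.5]
[-0.0, -0.001, 0.0, -0.06, -0.0, 5.1, 0.5]
[-0.0, -0.001, 0.0, -0.07, -0.0, 5.95, 0.5]
[-0.0, -0.001, 0.0, -0.08, -0.01, 6.8, 0.5]
[-0.0, -0.001, 0.0, -0.09, -0.01, 7.65, 0.5]
[-0.0, -0.001, 0.0, -0.1, -0.01, 8.5, 0.5]
```

View pics/c4.png

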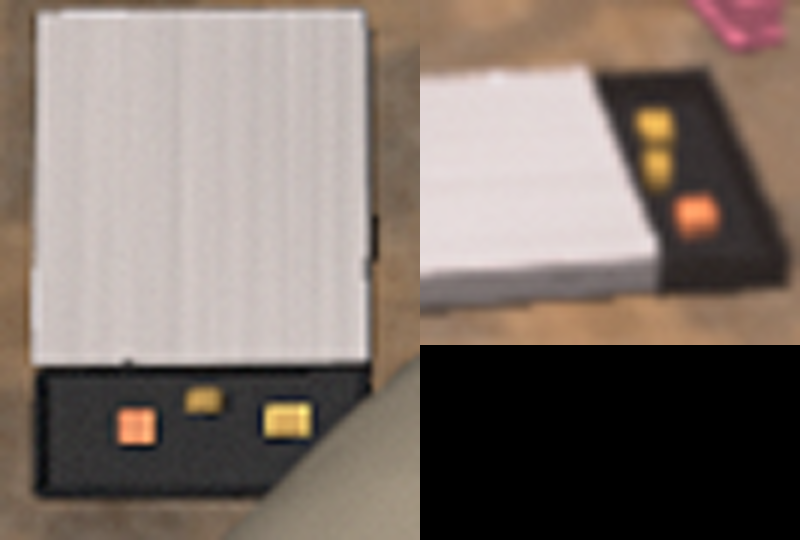

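All three offcuts lie in the gutter: copper at (137,427), the rod end at (204,400) and brass at (288,420). I'll set the scraper down and release it.

Emit:
jog_arm --pt "0 0 0 0 0 1.2 0.5" --pt "0 0 0 0 0 2.6 0.5" --pt "0 0 0 0 0 4 0.5" --pt "0 0 0 0 0 5.4 0.5" --pt "0 0 0 0 0 6.6 0.5" --pt "0 0 0 0 0 7.6 0.5" --pt "0 0 0 0 0 8.2 0.5" --pt "0 0 0 0 0 8.5 0.5" --pt "0 0 0 0 0 8.5 0.5" --pt "0 0 0 0 0 8.5 2.5" --pt "0 0 0 0 0 8.5 4" --pt "0 0 0 0 0 8.5 5" --pt "0 0 0 0 0 8.5 5" --pt "0 0 0 0 0 7 5" --pt "0 0 0 0 0 4.5 5" --pt "0 0 0 0 0 1.5 5" --pt "0 0 0 0 0 -1.5 5" --pt "0 0 0 0 0 -3 5" --pt "0 0 0 0 0 -3 5"

```text
time: 13.48
tool_pos: [465.4, -278.2, 155.8]
tool_rot: [[0.089, 0.996, 0.005], [0.996, -0.089, -0.005], [-0.004, 0.005, -1.0]]
wrist_force: [0.0, -0.3, 0.6]
gripper_width: 50.1
gripper_force: 0.0
```

```bash
python3 -c "
from h import *
rows([(588,-311.5,150,-99.1,4,16)])"
```

```text
t 13.48 pos [ 465.4 -278.2  155.8] yaw -5.09 F [ 0.  -0.3  0.6] w 50.1 0.0 J [-43.  24.  90.   0.  66. -38.]
[0.006, 0.004, 0.103, -0.14, 0.78, 0.04, 4]
[0.006, 0.004, 0.205, -0.28, 1.56, 0.08, 4]
[0.006, 0.003, 0.308, -0.42, 2.34, 0.12, 4]
[0.006, 0.003, 0.41, -0.56, 3.13, 0.16, 4]
[0.006, 0.003, 0.513, -0.7, 3.91, 0.2, 4]
[0.006, 0.002, 0.615, -0.83, 4.69, 0.25, 4]
[0.007, 0.002, 0.718, -0.97, 5.47, 0.29, 4]
[0.007, 0.002, 0.82, -1.11, 6.25, 0.33, 4]
[0.007, 0.001, 0.923, -1.25, 7.03, 0.37, 4]
[0.007, 0.001, 1.025, -1.39, 7.81, 0.41, 4]
[0.007, 0.001, 1.128, -1.53, 8.6, 0.45, 4]
[0.007, 0.0, 1.231, -1.67, 9.38, 0.49, 4]
[0.007, -0.0, 1.333, -1.81, 10.16, 0.53, 4]
[0.007, -0.0, 1.436, -1.95, 10.94, 0.57, 4]
[0.007, -0.001, 1.538, -2.09, 11.72, 0.61, 4]
[0.007, -0.001, 1.641, -2.23, 12.5, 0.66, 4]
```

Emit:
jog_arm --pt "0 0 0.1 -0.1 0.8 0 4" --pt "0 0 0.2 -0.3 1.6 0 4" --pt "0 0 0.31 -0.4 2.3 0 4" --pt "0 0 0.41 -0.6 3.1 0 4" --pt "0 0 0.51 -0.7 3.9 0 4" --pt "0 0 0.61 -0.8 4.7 0 4" --pt "0 0 0.72 -1 5.5 0 4" --pt "0 0 0.82 -1.1 6.2 0 4" --pt "0 0 0.92 -1.2 7 0 4" --pt "0 0 1.02 -1.4 7.8 0 4" --pt "0 0 1.13 -1.5 8.6 0 4" --pt "0 0 1.23 -1.7 9.4 0 4" --pt "0 0 1.33 -1.8 10.2 0 4" --pt "0 0 1.44 -1.9 10.9 0 4" --pt "0 0 1.54 -2.1 11.7 0 4" --pt "0 0 1.64 -2.2 12.5 0 4" --pt "0 0 1.64 -2.2 12.5 0 4" --pt "0 0 1.64 -2.2 12.5 0 4"

```text
time: 14.98
tool_pos: [586.5, -310.0, 150.8]
tool_rot: [[0.988, -0.154, -0.001], [-0.154, -0.988, 0.001], [-0.002, -0.001, -1.0]]
wrist_force: [0.2, 0.5, -0.6]
gripper_width: 40.2
gripper_force: 0.0
```

```bash
python3 -c "
from h import *
t=grab('top','pics/t5.png');s=grab('scene','pics/s5.png');
o=np.zeros((600,800,3),np.uint8);o[:,:400]=cv2.resize(s['image'][20:110,250:310,::-1],(400,600),interpolation=2);o[:480,400:]=cv2.resize(t['image'][150:246,290:370,::-1],(400,480),interpolation=2);cv2.imwrite('pics/c5.png',o)
rows([(588,-311.5,28,-99.1,4,10)])"
```

```text
t 15.08 pos [ 586.3 -310.   151.5] yaw -98.92 F [-0.1  0.   1. ] w 39.7 0.0 J [-38.  40.  65.  -0.  75.  61.]
[-0.001, 0.001, 0.0, 0.02, 0.01, 1.24, 4]
[-0.001, 0.001, 0.001, 0.04, 0.03, 2.47, 4]
[-0.001, 0.001, 0.001, 0.06, 0.04, 3.71, 4]
[-0.001, 0.001, 0.001, 0.08, 0.05, 4.94, 4]
[-0.001, 0.001, 0.002, 0.1, 0.06, 6.18, 4]
[-0.001, 0.001, 0.002, 0.12, 0.08, 7.41, 4]
[-0.001, 0.001, 0.002, 0.14, 0.09, 8.65, 4]
[-0.001, 0.001, 0.003, 0.16, 0.1, 9.88, 4]
[-0.001, 0.001, 0.003, 0.18, 0.11, 11.12, 4]
[-0.001, 0.001, 0.003, 0.2, 0.13, 12.35, 4]
```

View pics/c5.png

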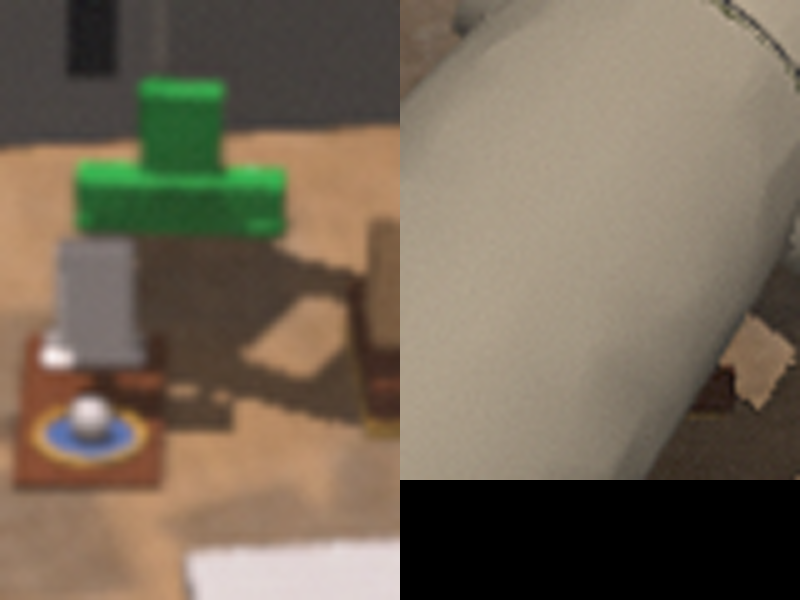

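The tray is untouched, the bead sits mid-pocket at (90,418), and the scraper stands upright at the right edge. The finger is aligned over the tray grip at (97,300), so I'll lower and close gently.

Emit:
jog_arm --pt "0 0 0 0.1 0.1 1.3 4" --pt "0 0 0 0.2 0.1 2.8 4" --pt "0 0 0 0.2 0.1 4.4 4" --pt "0 0 0 0.2 0.1 6 4" --pt "0 0 0 0.2 0.1 7.6 4" --pt "0 0 0 0.2 0.1 9.2 4" --pt "0 0 0 0.2 0.1 10.6 4" --pt "0 0 0 0.2 0.1 11.6 4" --pt "0 0 0 0.2 0.1 12.2 4" --pt "0 0 0 0.2 0.1 12.4 4" --pt "0 0 0 0.2 0.1 12.4 4" --pt "0 0 0 0.2 0.1 12.4 3" --pt "0 0 0 0.2 0.1 12.4 2.2" --pt "0 0 0 0.2 0.1 12.4 1.9" --pt "0 0 0 0.2 0.1 12.4 1.7" --pt "0 0 0 0.2 0.1 12.4 1.6" --squeeze 10

```text
time: 16.42
tool_pos: [588.7, -311.6, 28.5]
tool_rot: [[0.988, -0.157, 0.0], [-0.157, -0.988, -0.0], [0.0, 0.0, -1.0]]
wrist_force: [-0.2, -0.2, 0.0]
gripper_width: 16.3
gripper_force: 0.0
```

Emit:
jog_arm --pt "0 0 0 0 0 0 1.5" --pt "0 0 0 0 0 0 1.45" --pt "0 0 0 0 0 0 1.4" --pt "0 0 0 0 0 0 1.35" --pt "0 0 0 0 0 0 1.3" --pt "0 0 0 0 0 0 1.2" --pt "0 0 0 0 0 0 1" --pt "0 0 0 0 0 0 0.5"

```text
time: 17.08
tool_pos: [588.7, -311.7, 28.3]
tool_rot: [[0.988, -0.158, 0.0], [-0.158, -0.988, -0.0], [0.0, 0.0, -1.0]]
wrist_force: [-0.9, -1.5, 1.5]
gripper_width: 13.9
gripper_force: 10.0
```

Emit:
jog_arm --pt "0 0 0 0 0 0 0.5" --pt "0 0 0 0 0 0 0.5" --pt "0 0 0 0 0 0 0.5" --squeeze 45

```text
time: 17.33
tool_pos: [588.7, -311.7, 28.4]
tool_rot: [[0.988, -0.158, 0.0], [-0.158, -0.988, -0.0], [0.0, 0.0, -1.0]]
wrist_force: [0.2, -1.5, 1.5]
gripper_width: 13.7
gripper_force: 45.0
```

```bash
python3 -c "
from h import *
rows([])"
```

```text
t 17.33 pos [ 588.7 -311.7   28.4] yaw -99.07 F [ 0.2 -1.5  1.5] w 13.7 45.0 J [-38.  47.  71.  -0.  62.  61.]
```

Emit:
jog_arm --pt "0 0 0 0 0 -0.01 0.5" --pt "0 0 0 0 0 -0.1 0.5" --pt "0 0 0 0 0 -0.32 0.5" --pt "0 0 0 0 0 -0.7 0.5" --pt "0 0 0 0 0 -1.24 0.5" --pt "0 0 0 0 0 -1.96 0.5" --pt "0 0 0 0 0 -2.8 0.5" --pt "0 0 0 0 0 -3.8 0.5" --pt "0 0 0 0 0 -4.9 0.5" --pt "0 0 0 0 0 -6 0.5" --pt "0 0 0 0 0 -7.1 0.5" --pt "0 0 0 0 0 -8.2 0.5" --pt "0 0 0 0 0 -9.2 0.5" --pt "0 0 0 0 0 -10.04 0.5" --pt "0 0 0 0 0 -10.76 0.5" --pt "0 0 0 0 0 -11.3 0.5" --pt "0 0 0 0 0 -11.7 0.5" --pt "0 0 0 0 0 -11.9 0.5" --pt "0 0 0 0 0 -12 0.5" --pt "0 0 0 0 0 -12 0.5"

```text
time: 19.0
tool_pos: [588.6, -311.5, 148.1]
tool_rot: [[0.988, -0.158, -0.0], [-0.158, -0.988, 0.0], [-0.0, -0.0, -1.0]]
wrist_force: [0.5, -0.1, -1.9]
gripper_width: 13.3
gripper_force: 45.0
```

```bash
python3 -c "
from h import *
rows([])
for n in ('scene','top'):
    f=grab(n,'pics/%s6.png'%n); P=proj(f,[[600.5,-237.5,135]])[0]; print(n,P)
    u,v=P.astype(int); im=f['image'][v-12:v+13,u-14:u+15].astype(int); b=(im[...,2]>im[...,0]+30); g=(im.min(2)>110)&(np.ptp(im,2)<30)
    for k,m in(('blue',b),('grey',g)):
        y,x=np.nonzero(m); print(k,len(x),x.mean()+u-14 if len(x) else 0,y.mean()+v-12 if len(x) else 0)
s=robot.observe();p0=np.array(s['tool_pos']);R=np.array(s['tool_rot'])
tgt=np.array([508.9-11.9,-53.9-74.0,p0[2]]);d=R.T@(tgt-p0)/10;print('shift',d)
N=60
S=[10*t**3-15*t**4+6*t**5 for t in np.arange(1,N+1)/N]
for c in range(3):
    b0=S[20*c-1] if c else 0
    print([[round(d[0]*(x-b0),2),round(d[1]*(x-b0),2)] for x in S[20*c:20*c+20]])
"
```

```text
t 19.0 pos [ 588.6 -311.5  148.1] yaw -99.06 F [ 0.5 -0.1 -1.9] w 13.3 45.0 J [-38.  40.  65.  -0.  75.  61.]
scene [262.62547926  43.56552194]
blue 11 261.27272727272725 47.0
grey 39 263.38461538461536 42.46153846153846
top [319.64711255 156.19105249]
blue 0 0 0
grey 79 314.55696202531647 150.45569620253164
shift [-1.19288464e+01 -1.66818512e+01  1.26646181e-02]
[[np.float64(-0.0), np.float64(-0.0)], [np.float64(-0.0), np.float64(-0.01)], [np.float64(-0.01), np.float64(-0.02)], [np.float64(-0.03), np.float64(-0.04)], [np.float64(-0.06), np.float64(-0.08)], [np.float64(-0.1), np.float64(-0.14)], [np.float64(-0.16), np.float64(-0.22)], [np.float64(-0.23), np.float64(-0.32)], [np.float64(-0.32), np.float64(-0.44)], [np.float64(-0.42), np.float64(-0.59)], [np.float64(-0.55), np.float64(-0.77)], [np.float64(-0.69), np.float64(-0.97)], [np.float64(-0.85), np.float64(-1.19)], [np.float64(-1.03), np.float64(-1.45)], [np.float64(-1.23), np.float64(-1.73)], [np.float64(-1.45), np.float64(-2.03)], [np.float64(-1.69), np.float64(-2.36)], [np.float64(-1.95), np.float64(-2.72)], [np.float64(-2.22
[... 947 characters left out ...]
-0.81), np.float64(-1.14)], [np.float64(-1.05), np.float64(-1.47)], [np.float64(-1.27), np.float64(-1.77)], [np.float64(-1.47), np.float64(-2.05)], [np.float64(-1.65), np.float64(-2.31)], [np.float64(-1.81), np.float64(-2.53)], [np.float64(-1.96), np.float64(-2.74)], [np.float64(-2.08), np.float64(-2.91)], [np.float64(-2.19), np.float64(-3.06)], [np.float64(-2.27), np.float64(-3.18)], [np.float64(-2.35), np.float64(-3.28)], [np.float64(-2.4), np.float64(-3.36)], [np.float64(-2.44), np.float64(-3.42)], [np.float64(-2.47), np.float64(-3.46)], [np.float64(-2.49), np.float64(-3.48)], [np.float64(-2.5), np.float64(-3.5)], [np.float64(-2.5), np.float64(-3.5)], [np.float64(-2.5), np.float64(-3.5)]]
```

The bead is still in the pocket. I'll do a slow, smooth 5 s carry in three continuous calls.

Emit:
jog_arm --pt "0 0 0 0 0 0 0.5" --pt "0 0 0 0 -0.01 0 0.5" --pt "0 0 0 -0.01 -0.02 0 0.5" --pt "0 0 0 -0.03 -0.04 0 0.5" --pt "0 0 0 -0.06 -0.08 0 0.5" --pt "0 0 0 -0.1 -0.14 0 0.5" --pt "0 0 0 -0.16 -0.22 0 0.5" --pt "0 0 0 -0.23 -0.32 0 0.5" --pt "0 0 0 -0.32 -0.44 0 0.5" --pt "0 0 0 -0.42 -0.59 0 0.5" --pt "0 0 0 -0.55 -0.77 0 0.5" --pt "0 0 0 -0.69 -0.97 0 0.5" --pt "0 0 0 -0.85 -1.19 0 0.5" --pt "0 0 0 -1.03 -1.45 0 0.5" --pt "0 0 0 -1.23 -1.73 0 0.5" --pt "0 0 0 -1.45 -2.03 0 0.5" --pt "0 0 0 -1.69 -2.36 0 0.5" --pt "0 0 0 -1.95 -2.72 0 0.5" --pt "0 0 0 -2.22 -3.1 0 0.5" --pt "0 0 0 -2.5 -3.5 0 0.5"

```text
time: 20.77
tool_pos: [569.2, -272.6, 148.2]
tool_rot: [[0.988, -0.158, -0.0], [-0.158, -0.988, 0.0], [-0.0, -0.0, -1.0]]
wrist_force: [-0.3, 0.1, -1.1]
gripper_width: 13.8
gripper_force: 45.0
```

Emit:
jog_arm --pt "0 0 0 -0.3 -0.42 0 0.5" --pt "0 0 0 -0.62 -0.86 0 0.5" --pt "0 0 0 -0.94 -1.32 0 0.5" --pt "0 0 0 -1.28 -1.79 0 0.5" --pt "0 0 0 -1.63 -2.28 0 0.5" --pt "0 0 0 -1.99 -2.78 0 0.5" --pt "0 0 0 -2.35 -3.29 0 0.5" --pt "0 0 0 -2.72 -3.8 0 0.5" --pt "0 0 0 -3.09 -4.32 0 0.5" --pt "0 0 0 -3.46 -4.84 0 0.5" --pt "0 0 0 -3.83 -5.36 0 0.5" --pt "0 0 0 -4.2 -5.88 0 0.5" --pt "0 0 0 -4.57 -6.39 0 0.5" --pt "0 0 0 -4.93 -6.9 0 0.5" --pt "0 0 0 -5.29 -7.4 0 0.5" --pt "0 0 0 -5.64 -7.89 0 0.5" --pt "0 0 0 -5.98 -8.36 0 0.5" --pt "0 0 0 -6.3 -8.82 0 0.5" --pt "0 0 0 -6.62 -9.26 0 0.5" --pt "0 0 0 -6.92 -9.68 0 0.5"

```text
time: 22.43
tool_pos: [516.1, -166.1, 148.2]
tool_rot: [[0.988, -0.158, 0.0], [-0.158, -0.988, -0.0], [0.0, 0.0, -1.0]]
wrist_force: [-0.0, -0.2, -2.2]
gripper_width: 13.6
gripper_force: 45.0
```

Emit:
jog_arm --pt "0 0 0 -0.29 -0.4 0 0.5" --pt "0 0 0 -0.56 -0.78 0 0.5" --pt "0 0 0 -0.81 -1.14 0 0.5" --pt "0 0 0 -1.05 -1.47 0 0.5" --pt "0 0 0 -1.27 -1.77 0 0.5" --pt "0 0 0 -1.47 -2.05 0 0.5" --pt "0 0 0 -1.65 -2.31 0 0.5" --pt "0 0 0 -1.81 -2.53 0 0.5" --pt "0 0 0 -1.96 -2.74 0 0.5" --pt "0 0 0 -2.08 -2.91 0 0.5" --pt "0 0 0 -2.19 -3.06 0 0.5" --pt "0 0 0 -2.27 -3.18 0 0.5" --pt "0 0 0 -2.35 -3.28 0 0.5" --pt "0 0 0 -2.4 -3.36 0 0.5" --pt "0 0 0 -2.44 -3.42 0 0.5" --pt "0 0 0 -2.47 -3.46 0 0.5" --pt "0 0 0 -2.49 -3.48 0 0.5" --pt "0 0 0 -2.5 -3.5 0 0.5" --pt "0 0 0 -2.5 -3.5 0 0.5" --pt "0 0 0 -2.5 -3.5 0 0.5"

```text
time: 24.1
tool_pos: [497.2, -128.0, 148.2]
tool_rot: [[0.988, -0.158, 0.0], [-0.158, -0.988, -0.0], [0.0, 0.0, -1.0]]
wrist_force: [0.0, -0.1, -2.1]
gripper_width: 14.0
gripper_force: 45.0
```

Emit:
jog_arm --pt "0 0 0 0 0 0 0.5" --pt "0 0 0 0 0 0 0.5" --pt "0 0 0 0 0 0 0.5" --pt "0 0 0 0 0 0 0.5" --pt "0 0 0 0 0 0 0.5" --pt "0 0 0 0 0 0 0.5"

```text
time: 24.6
tool_pos: [497.2, -128.0, 148.2]
tool_rot: [[0.988, -0.158, -0.0], [-0.158, -0.988, 0.0], [-0.0, -0.0, -1.0]]
wrist_force: [-0.9, -1.0, -2.1]
gripper_width: 13.4
gripper_force: 45.0
```

```bash
python3 -c "
from h import *
rows([])
t=grab('top','pics/t7.png');s=grab('scene','pics/s7.png');
print(proj(s,[[508.9,-53.9,129]]),proj(t,[[508.9,-53.9,129]]))
o=np.zeros((600,800,3),np.uint8);o[:,:480]=cv2.resize(s['image'][30:155,260:360,::-1],(480,600),interpolation=2);o[:400,480:]=cv2.resize(t['image'][165:265,205:285,::-1],(320,400),interpolation=2);cv2.imwrite('pics/c7.png',o)"
```

```text
t 24.6 pos [ 497.2 -128.   148.2] yaw -99.06 F [-0.9 -1.  -2.1] w 13.4 45.0 J [-28.  22.  95.  -0.  63.  72.]
[[309.5023098   76.67066959]] [[232.7095655  201.92890249]]
```

View pics/c7.png

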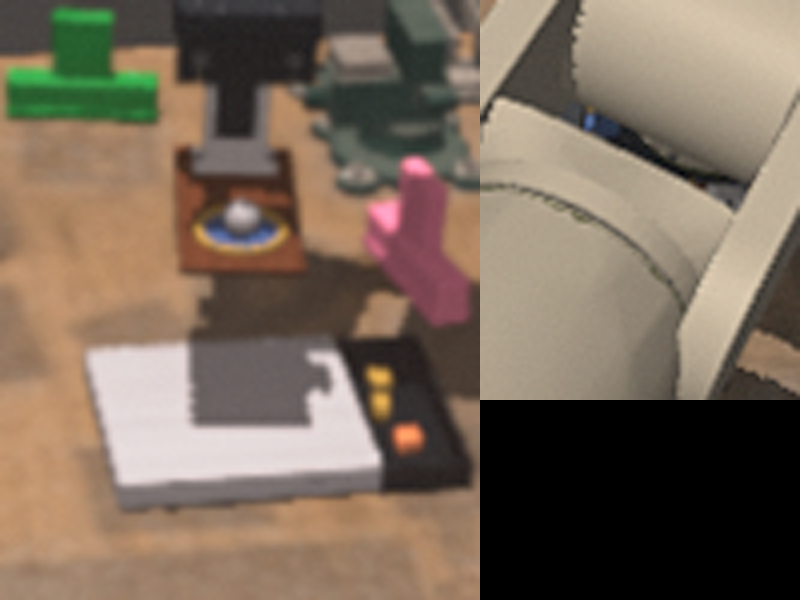

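The rim centre at crop (241,228) maps to image (310,77.5), against a predicted (309.5,76.7). The bead is in the pocket, the tray is level, and the offcuts are still in the gutter.

```bash
python3 -c "
from bench import robot
print(robot.job_done())"
```

```text
the job is handed in; nothing more can be done
None
```

The job is handed in at 24.6 s on the robot's clock, with no verdict returned: the three offcuts are in the gutter, the scraper stands released on the bench clear of the plate, and the tray is held still and level about 10 cm above the plate centre with the bead in its pocket.

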